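Unclamp the tested injector

ROBOT

A 6-joint arm with a two-finger parallel gripper is mounted at the origin on a cart in front of the work surface, level with it; the furniture and walls round the work are solid. World frame = base frame: x ahead of the robot, y to its left, z up, the work surface at z = 0. Lengths are in m, angles in degrees, forces in N, time in s.
With the tool pointing down it reaches from about 0.25 to 0.725 m from the base axis. Payload 9.7 kg.
Tool frame: the origin (TCP) lies midway between the tips of the shut fingers; the grasp point (between the pads) lies 19 mm behind it (bot.pinch_z is the distance from the TCP to the grasp point, in m); z points along the fingers, x is the direction in which the jaws open and shut, and the axes are right-handed (so a half turn about z gives the same grasp; the last joint's range is limited). The gripper opens to 85 mm and grips with 20 to 120 N. Pads are 22 mm wide; open, the fingers measure 114 mm over their backs; the gripper's body (76 mm by 85 mm) begins 54 mm behind the grasp point. The pads swing forward as they close: fully open they stand 13 mm farther back than shut.
Start: joints at [-68.182, 4.979, 10.078, 95.1, 0, 90], TCP at [0.204, -0.511, 0.231] pointing down, gripper open.
Joint ranges: [-179.16, 179.16], [-48.56, 103.87], [-65.8, 70.77], [-126.05, 130.52], [-82.76, 87.17], [-180, 180]. Speed limits (degrees/s): [127.2, 127.2, 147.25, 180, 180, 180].

INTERFACE

Orientations are given as [roll, pitch, yaw] about the fixed x, y, z axes, in that order (R = Rz(yaw) Ry(pitch) Rx(roll)).
In Python, from workcell import bot gives the robot as it stands. The module is installed in compiled form; this text tells all that it offers.
- The arm moves only by the shell command python3 -m pendant 'ROWS' [FORCE]. ROWS is JSON, a list of rows, each a list of 7 numbers: the shift along the tool's x, y, z scaled (see below), then the turn, a rotation vector about the tool's x, y, z scaled (see below), then the closure, from 0 (fully open) to 1 (shut). In form: [[tx, ty, tz, wx, wy, wz, jaw], ...]. A call has 1 to 12 rows; each row shifts and turns the pose as measured when the row begins, along the tool's axes as they then stand; what a row does not reach is not made up. The controller multiplies each number of a shift by 0.25 m and each number of a turn by pi rad. A row lasts 1/10 s, in which the tool goes at most 50 mm and 8.59 degrees, less where a joint would pass 70% of its speed; a pose out of reach is approached as far as the arm can. A call with a number of a shift or a turn outside -1 to 1 is refused whole. A call with a gripper value outside its range is refused whole. The fingers move at their own pace and stop on an object; FORCE is the grip in N (left out, the last holds). Time passes only in rows, so rows that do not move let the fingers close. It gives the time, the measured TCP pose, the force and the opening at its end, in the units of the state.
- bot.get_obs(): the state, without advancing time (a new reading comes with each control period).
- bot.camera(name): name is "scene" or "top"; returns the picture (400x640x3 uint8, red, green, blue); there is no depth.
- bot.calibration(name): a dict with "intrinsics" (3x3 intrinsics, pixels), "xyz" and "attitude" of the camera in the world. Camera axes: x right, y up, looking along -z (the intrinsics and any distortion apply to the point x, -y, -z); pixel columns grow to the right and rows downward; lengths in m; the calibration is good to about 2 mm. A picture is of the moment at which its call begins. calibration takes no time and is no camera call.
- bot.job_done(): hands the job in, once; it reports no verdict.
The state is a dict: "time": time; "q": joint angles; "qd": joint speeds; "joint_efforts": joint torques, N m; "ee_pos": TCP position; "tcp_rot": TCP orientation; "wrist_force": force on the tool from outside, world axes, zero at the start; "torque": the same for the moment, N m; "opening": finger opening in m.
Only numpy, scipy, OpenCV 4.12 (cv2) and the standard library are available. Lean on these libraries where they do the work, as an engineer would, in place of code of your own. Each camera call takes 0.05 s, during which the arm holds its last target.

TASK

The injector held in the fixture has passed its test. Flip the red handle of the toggle clamp over, away from the injector, so that the clamp is fully open, then lift the injector out and lay it lengthwise and level inside the green tray, the right way up as it was in the fixture. Leave the clamp open.

Things in the scene. Friction and masses are not known exactly. Their poses are not given: they have to be found in the camera images.
- clamp_handle (a joint): Clamp handle hinge, rad: 0 locked (handle up, leaning 0.21 rad toward the injector; arm lies over the nozzle end, blocking lifting), 1.6 open stop (handle 0.18 rad above level, away from the injector; arm up, its top 105 mm over bench). Past about 0.4 it falls open; push under 3 N. Hinge axis level, along the injector, 58 mm over bench; opens toward the injector's +x side.
- handle_grip (a point): Centre of the handle's red round grip (19 mm thick, 66 mm long), on its axis, 85 mm from the hinge axis; the handle ends 23 mm beyond (locked: 164 mm over the bench). Locked: 141 mm over the bench, about 62 mm to the injector's +x side, beside its y = -55 mm. Over the injector here, all above 85 mm over the bench is free: a finger can come down there and push the grip over.
- held_injector: Pale injector, 195 mm, 0.5 kg, in two grey saddles (at y = +58, -55 mm; sides 13 mm above its underside) on a dark steel plate. Origin: underside middle, 32 mm over bench. y along it: nozzle tip -97, black connector +98; z up (inlet stub on top, its top at 48 mm). Grip across x: body 24 wide, 25 high; free at y = -10 to +35, 20 mm air below; balances near y = +15 mm.
- green_tray: Green shallow tray, fixed, 250 mm (x) by 150 mm (y), walls 4 mm thick and 20 mm high; flat black rubber floor inside, 6 mm above the bench. Origin at the centre of its underside, x along its length. Empty. A red tray of the same size with another injector in it is the wrong one; green may be at the left or the right.

How it is judged:
By the outcome, as a careful person would: the job done as asked, in the order asked, and still so for the second after the job is handed in, with the robot touching nothing.
It also fails if it takes over 51 s, if anything falls off the work surface, if the arm or the gripper's body presses on something with over 40 N, if the wrist force passes 120 N, or if a joint passes its speed limit or range.

## Working session

There is one attempt and no reset: what is moved stays moved. The work goes in short steps, Python scripts to look and compute and a shell command to move; the robot and the scene stay as the last step left them, time stands still between calls to the robot, and variables do not carry over. Pictures are saved under pics/ and viewed, and the job is handed in when it is done.

```bash
mkdir -p pics; python3 - <<'E'
from workcell import bot
import cv2,numpy as np
for n in ("scene","top"):
    im=bot.camera(n); cv2.imwrite(f"pics/{n}0.png",im[:,:,::-1]); c=bot.calibration(n); print(n,c)
o=bot.get_obs(); print(o, bot.pinch_z)
E
```

```text
scene {'intrinsics': array([[389.37428946,   0.        , 314.67414821],
       [  0.        , 389.37428946, 202.0982598 ],
       [  0.        ,   0.        ,   1.        ]]), 'xyz': array([0.15838362, 0.74943372, 0.79860933]), 'attitude': array([  50.10279051,    1.13720602, -153.42170143])}
top {'intrinsics': array([[457.35958839,   0.        , 315.10425568],
       [  0.        , 457.35958839, 198.65739209],
       [  0.        ,   0.        ,   1.        ]]), 'xyz': array([0.30567998, 0.00316947, 1.22558938]), 'attitude': array([ 12.34460109,   0.19804368, -86.82514679])}
{'time': 0.1, 'q': array([-6.81839412e+01,  5.00931298e+00,  1.00411263e+01,  9.50987230e+01,
        6.02002324e-06,  8.99998592e+01]), 'qd': array([-0.01636613, -0.02106329,  0.05561343,  0.01624313, -0.13782086,
        0.00586351]), 'joint_efforts': array([-1.07385145e-03, -5.21561944e+01,  4.65652764e+01,  1.60511525e-02,
       -9.18207343e-05, -5.53731695e-06]), 'ee_pos': array([ 0.20432676, -0.51043832,  0.23065996]), 'tcp_rot': array([-1.79999994e+02,  6.69097171e-02, -6.81838004e+01]), 'wrist_force': array([ 0.17380374, -0.36995885, -0.2861315 ]), 'torque': array([0.03631743, 0.02005213, 0.04988413]), 'opening': 0.08537425079068461} 0.0187
```

View pics/scene0.png

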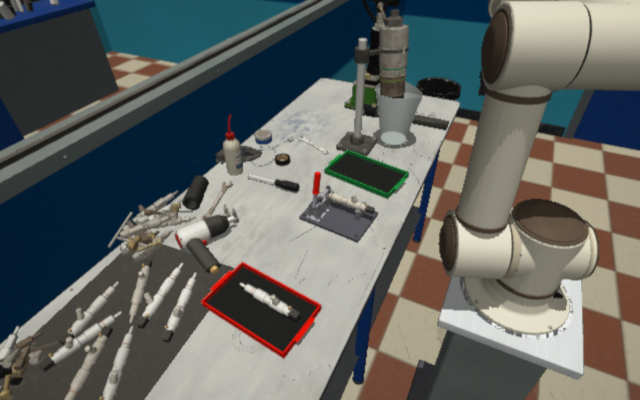

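View pics/top0.png

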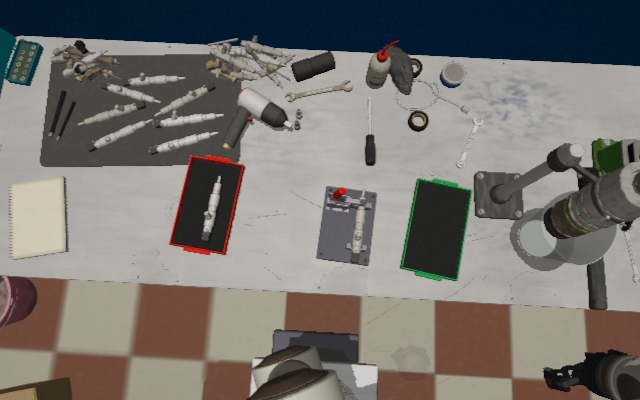

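The scene shows the green tray on the robot's right (top image about (436,229)), the fixture at (347,225) with the red handle at (339,193), and the red tray at (208,205). I'll enlarge these areas.

```bash
python3 - <<'E'
import cv2
a=cv2.imread("pics/top0.png"); cv2.imwrite("pics/top0z.png",cv2.resize(a[170:290,305:485],None,fx=4.4,fy=4.4,interpolation=cv2.INTER_CUBIC))
a=cv2.imread("pics/scene0.png"); cv2.imwrite("pics/scene0z.png",cv2.resize(a[140:245,290:420],None,fx=5.5,fy=5.5,interpolation=cv2.INTER_CUBIC))
E
```

```text
(no output)
```

View pics/top0z.png

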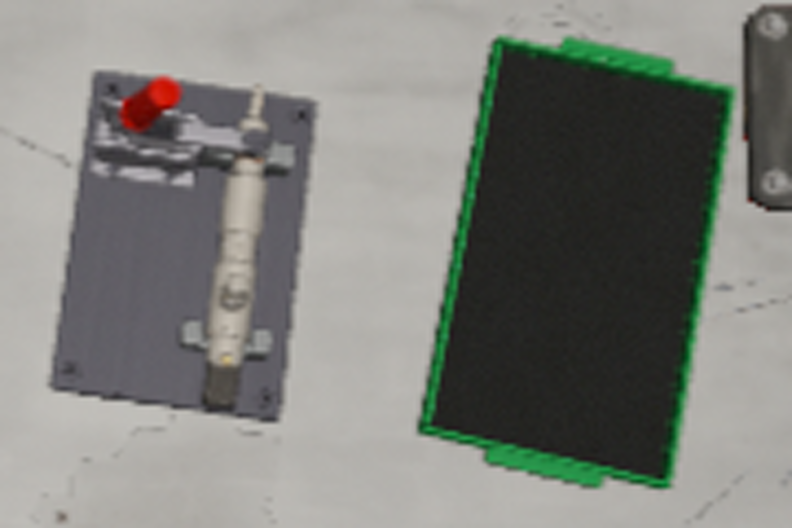

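View pics/scene0z.png

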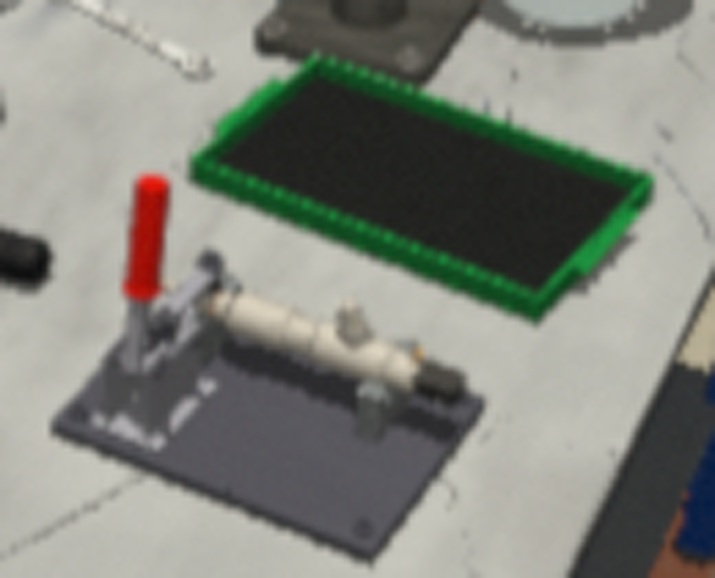

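```bash
cat > h.py <<'E'
from workcell import bot
import numpy as np
from scipy.spatial.transform import Rotation as R
C={n:bot.calibration(n) for n in("scene","top")}
def ray(n,u,v):
    c=C[n];K=c["intrinsics"]
    d=np.linalg.solve(K,[u,v,1]);d=d*[1,-1,-1]
    return c["xyz"],R.from_euler("xyz",c["attitude"],degrees=True).as_matrix()@d
def px(n,u,v,z):
    o,d=ray(n,u,v);return (o+d*(z-o[2])/d[2])
def proj(n,p):
    c=C[n];q=R.from_euler("xyz",c["attitude"],degrees=True).as_matrix().T@(np.array(p)-c["xyz"])
    q=q*[1,-1,-1];k=c["intrinsics"]@q;return k[:2]/k[2]
tz=lambda x,y:(305+(x+.5)/4.4-.5,170+(y+.5)/4.4-.5)
sz=lambda x,y:(290+(x+.5)/5.5-.5,140+(y+.5)/5.5-.5)
E
python3 - <<'E'
from h import *
np.set_printoptions(precision=4,suppress=True)
tc=[px("top",*tz(*p),.020) for p in((499,38),(734,90),(670,487),(420,432))]
print("tray top",tc,np.mean(tc,0))
sc=[px("scene",*sz(*p),.020) for p in((318,55),(652,182),(538,308),(192,160))]
print("tray scene",sc,np.mean(sc,0))
for t in(tc,sc):
    for a in range(4): d=t[(a+1)%4]-t[a]; print(np.linalg.norm(d),np.degrees(np.arctan2(d[1],d[0])))
print("nozzle top",px("top",*tz(258,86),.044),"conn",px("top",*tz(222,405),.044))
print("nozzle scn",px("scene",*sz(462,385),.044))
print("inlet top",px("top",*tz(235,291),.080),px("scene",*sz(350,303),.080))
print("grip tip top",px("top",*tz(165,90),.164),"bottom",px("top",*tz(134,118),.112), "scn tip", px("scene",*sz(152,182),.164),"bot",px("scene",*sz(143,292),.11))
# triangulate handle tip
def tri(a,b):
    A=[];o1,d1=ray("top",*a);o2,d2=ray("scene",*b)
    s=np.linalg.lstsq(np.c_[d1,-d2],o2-o1,rcond=None)[0];return o1+d1*s[0],o2+d2*s[1]
print(tri(tz(165,90),sz(152,182)),tri(tz(235,291),sz(350,303)))
E
```

```text
tray top [array([ 0.641 , -0.2547,  0.02  ]), array([ 0.6158, -0.3992,  0.02  ]), array([ 0.3725, -0.3573,  0.02  ]), array([ 0.3965, -0.2097,  0.02  ])] [ 0.5065 -0.3052  0.02  ]
tray scene [array([ 0.6149, -0.3998,  0.02  ]), array([ 0.3711, -0.3516,  0.02  ]), array([ 0.3951, -0.2035,  0.02  ]), array([ 0.639, -0.253,  0.02 ])] [ 0.505 -0.302  0.02 ]
0.14663908362333275 -99.90828358123316
0.24681326448091945 170.23976116415807
0.14952964094031188 80.75301578204977
0.24854837098164836 -10.425319629490216
0.24850966593293608 168.83009950137728
0.15008042101463906 80.80441020806198
0.24891202829487105 -11.478255374079772
0.14872830565230338 -99.33133626091923
nozzle top [ 0.5964 -0.1047  0.044 ] conn [ 0.404 -0.09   0.044]
nozzle scn [ 0.4035 -0.0944  0.044 ]
inlet top [ 0.4662 -0.0922  0.08  ] [ 0.4685 -0.0916  0.08  ]
grip tip top [ 0.5619 -0.0435  0.164 ] bottom [ 0.5572 -0.0289  0.112 ] scn tip [ 0.5602 -0.0415  0.164 ] bot [ 0.5555 -0.0196  0.11  ]
(array([ 0.5623, -0.0435,  0.1623]), array([ 0.5614, -0.0438,  0.1621])) (array([ 0.4662, -0.0922,  0.0797]), array([ 0.4685, -0.0916,  0.08  ]))
```

Injector centre is about (0.500,-0.0975), with its nozzle pointing toward yaw -4.4°. The handle tip triangulates to z=0.162, which matches the 164 mm given. The green tray centre is (0.506,-0.304), with its long axis at -10.6°. First I rotate the tool to yaw -94.4° and shut the fingers.

```bash
cat >> h.py <<'E'
def go(p):
    o=bot.get_obs();M=R.from_euler("xyz",o["tcp_rot"],degrees=True).as_matrix()
    s=M.T@(np.array(p)-o["ee_pos"]);n=max(1,int(np.ceil(np.linalg.norm(s)/.05)))
    print("t",round(o["time"],2),"pos",o["ee_pos"].round(4),"rpy",o["tcp_rot"].round(2),"tot units",(s/.25).round(4),"rows>=",n,"each",(s/.25/n).round(4),"F",o["wrist_force"].round(1),"open",round(o["opening"],4),"q",o["q"].round(1))
E
python3 -m pendant '[[0,0,0,0,0,0.0364,1],[0,0,0,0,0,0.0364,1],[0,0,0,0,0,0.0364,1],[0,0,0,0,0,0.0364,1]]'
python3 -c "
from h import *
go([.556,-.092,.23])
# plate angle
for a,b in(((96,72),(50,385)),((316,100),(280,420)),((96,72),(316,100))):
    d=px('top',*tz(*b),.012)-px('top',*tz(*a),.012);print(np.degrees(np.arctan2(d[1],d[0])))
"
```

```text
time: 0.5
ee_pos: [0.2041, -0.5099, 0.2289]
tcp_rot: [179.9, 0.2, -95.2]
wrist_force: [0.2, 0.3, 0.2]
opening: 0.0281
t 0.5 pos [ 0.2041 -0.5099  0.2289] rpy [179.88   0.23 -95.24] tot units [-1.7931e+00 -1.2489e+00  2.0000e-04] rows>= 11 each [-0.163  -0.1135  0.    ] F [0.2 0.3 0.2] open 0.0281 q [-68.2   5.1   9.9  95.1  -0.  117.1]
174.7563312460019
175.3072855181259
-94.34694954827233
```

q6 would exceed its range at the end of the push with this yaw, so I back the yaw off by 20° for that part.

```bash

python3 -m pendant '[[0,0,0,0,0,-0.037,1],[0,0,0,0,0,-0.037,1],[0,0,0,0,0,-0.037,1],[0,0,0,0,0,0,1]]'
python3 -c "
from h import *
go([.556,-.092,.23])"
```

```text
time: 0.9
ee_pos: [0.2039, -0.5093, 0.2271]
tcp_rot: [179.9, 0.5, -75.0]
wrist_force: [-0.0, -0.7, -0.1]
opening: -0.0001
t 0.9 pos [ 0.2039 -0.5093  0.2271] rpy [179.94   0.45 -75.05] tot units [-1.2495 -1.7914 -0.0035] rows>= 11 each [-0.1136 -0.1629 -0.0003] F [-0.  -0.7 -0.1] open -0.0001 q [-68.2   5.2   9.8  95.1  -0.   96.9]
```

```bash

python3 -m pendant '[[-0.104,-0.149,-0.004,0,0,0,1],[-0.104,-0.149,-0.004,0,0,0,1],[-0.104,-0.149,-0.004,0,0,0,1],[-0.104,-0.149,-0.004,0,0,0,1],[-0.104,-0.149,-0.004,0,0,0,1],[-0.104,-0.149,-0.004,0,0,0,1],[-0.104,-0.149,-0.004,0,0,0,1],[-0.104,-0.149,-0.004,0,0,0,1],[-0.104,-0.149,-0.004,0,0,0,1],[-0.104,-0.149,-0.004,0,0,0,1]]'
python3 -c "
from h import *
go([.556,-.092,.23])"
```

```text
time: 1.9
ee_pos: [0.5098, -0.1582, 0.2362]
tcp_rot: [179.8, 0.6, -77.8]
wrist_force: [0.8, -1.7, 0.7]
opening: -0.0002
t 1.9 pos [ 0.5098 -0.1582  0.2362] rpy [179.85   0.58 -77.83] tot units [-0.2195 -0.2365  0.0265] rows>= 2 each [-0.1097 -0.1183  0.0133] F [ 0.8 -1.7  0.7] open -0.0002 q [-17.5   3.3   8.8  96.    0.4 150.4]
```

```bash

python3 -m pendant '[[-0.08,-0.085,0,0,0,-0.01,1],[-0.08,-0.085,0,0,0,-0.01,1],[-0.05,-0.055,0,0,0,0,1],[0,0,0,0,0,0,1]]'
python3 -c "
from h import *
go([.556,-.092,.125])"
```

```text
time: 2.3
ee_pos: [0.5563, -0.0859, 0.2345]
tcp_rot: [179.8, 0.7, -74.6]
wrist_force: [0.0, -0.3, -0.4]
opening: -0.0001
t 2.3 pos [ 0.5563 -0.0859  0.2345] rpy [179.77   0.69 -74.57] tot units [0.0284 0.0058 0.4378] rows>= 3 each [0.0095 0.0019 0.1459] F [ 0.  -0.3 -0.4] open -0.0001 q [ -9.    7.4  13.   96.2   0.5 155.5]
```

```bash

python3 -m pendant '[[0.014,0.003,0.11,0,0,0,1],[0.014,0.003,0.11,0,0,0,1],[0,0,0.11,0,0,0,1],[0,0,0.09,0,0,0,1],[0,0,0,0,0,0,1]]'
python3 -c "
from h import *
import cv2
go([.5636,.008,.125])
a=bot.camera('scene')[:,:,::-1]; cv2.imwrite('pics/s1.png',cv2.resize(a[120:245,270:430],None,fx=4.5,fy=4.5,interpolation=cv2.INTER_CUBIC))"
```

```text
time: 2.8
ee_pos: [0.5548, -0.094, 0.1259]
tcp_rot: [179.7, 0.6, -75.4]
wrist_force: [-0.3, 0.1, -0.4]
opening: -0.0
t 2.8 pos [ 0.5548 -0.094   0.1259] rpy [179.74   0.63 -75.36] tot units [-0.3858 -0.1372  0.0072] rows>= 3 each [-0.1286 -0.0457  0.0024] F [-0.3  0.1 -0.4] open -0.0 q [ -9.9   6.4  -0.   84.1   0.5 155.5]
```

View pics/s1.png

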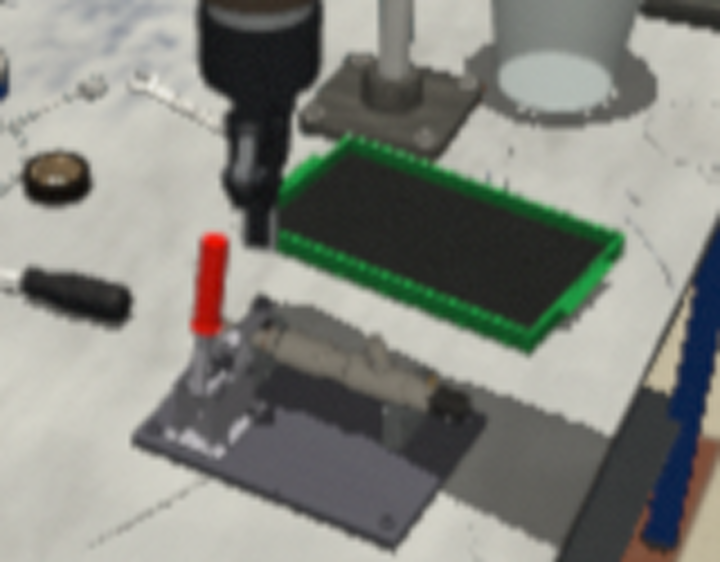

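The shut fingers (about (260,235)) are beside the red grip (212,285) on its injector side. Now I push.

```bash

python3 -m pendant '[[-0.04,-0.014,-0.002,0,0,0,1],[-0.04,-0.014,-0.002,0,0,0,1],[-0.04,-0.014,-0.002,0,0,0,1],[-0.04,-0.014,-0.002,0,0,0,1],[-0.04,-0.014,-0.002,0,0,0,1],[-0.04,-0.014,-0.002,0,0,0,1],[-0.04,-0.014,-0.002,0,0,0,1]]'
python3 -c "
from h import *
go([.5636,.008,.125])"
```

```text
time: 3.55
ee_pos: [0.564, -0.015, 0.1385]
tcp_rot: [-179.7, 0.4, -75.5]
wrist_force: [0.0, -0.5, 0.3]
opening: 0.0
t 3.55 pos [ 0.564  -0.015   0.1385] rpy [-179.74    0.42  -75.55] tot units [-0.0889 -0.0212  0.0548] rows>= 1 each [-0.0889 -0.0212  0.0548] F [ 0.  -0.5  0.3] open 0.0 q [ -1.8   5.9   0.8  84.8   0.5 163.8]
```

```bash

python3 -m pendant '[[-0.04,-0.01,0.02,0,0,0,1],[-0.04,-0.01,0.02,0,0,0,1],[-0.01,0,0.01,0,0,0,1],[0,0,0,0,0,0,1]]'
python3 -c "
from h import *
import cv2
go([.5636,.008,.125])
a=bot.camera('scene')[:,:,::-1]; cv2.imwrite('pics/s2.png',cv2.resize(a[120:245,270:430],None,fx=4.5,fy=4.5,interpolation=cv2.INTER_CUBIC))"
```

```text
time: 3.95
ee_pos: [0.563, 0.0123, 0.1246]
tcp_rot: [-179.8, 0.4, -75.4]
wrist_force: [-1.1, 0.1, -0.2]
opening: 0.0005
t 3.95 pos [0.563  0.0123 0.1246] rpy [-179.78    0.45  -75.41] tot units [ 0.0171  0.002  -0.0018] rows>= 1 each [ 0.0171  0.002  -0.0018] F [-1.1  0.1 -0.2] open 0.0005 q [  1.    5.9  -0.8  83.3   0.5 166.4]
```

View pics/s2.png

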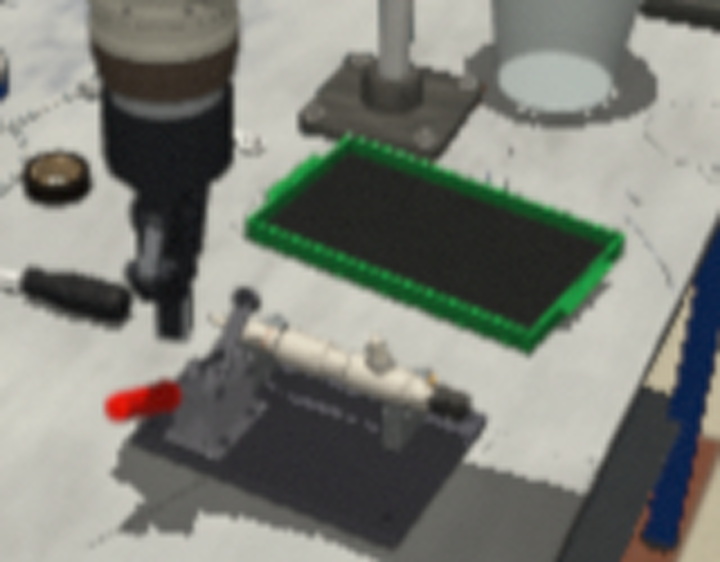

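The handle now lies nearly level to the left (143,400) and the clamp arm stands up (240,320), so the clamp is open. Next I raise and move above the injector.

```bash

python3 -m pendant '[[0,0,-0.12,0,0,0,1],[0,0,-0.12,0,0,0,1],[0,0,0,0,0,0,1]]'
python3 -c "
from h import *
import cv2
go([.487,-.0955,.18])
a=bot.camera('top')[:,:,::-1]; cv2.imwrite('pics/t2.png',cv2.resize(a[170:290,305:485],None,fx=4.4,fy=4.4,interpolation=cv2.INTER_CUBIC))"
```

```text
time: 4.3
ee_pos: [0.5621, 0.0105, 0.1855]
tcp_rot: [-179.9, 0.5, -75.5]
wrist_force: [-0.1, 0.3, -0.3]
opening: -0.0001
t 4.3 pos [0.5621 0.0105 0.1855] rpy [-179.93    0.47  -75.49] tot units [0.3353 0.3968 0.0187] rows>= 3 each [0.1118 0.1323 0.0062] F [-0.1  0.3 -0.3] open -0.0001 q [  0.8   6.    6.1  90.1   0.5 166.3]
```

View pics/t2.png

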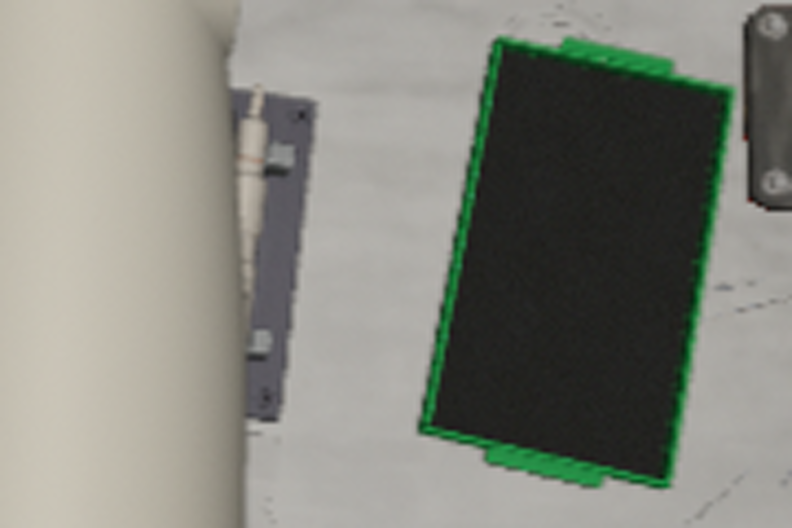

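The arm hides most of the fixture; the injector and tray are unmoved. I'll cross-check the axis from the first image.

```bash
python3 -c "
from h import *
import cv2
a=cv2.imread('pics/top0.png')
# body edges per row
for r in (206,212,218,224,230,236,243,255,260):
    row=a[r,340:380].astype(int).min(1); print(r,list(row))
for p in((226,340),(250,180),(238,250),(258,86),(222,405)): print(px('top',*tz(*p),.0445))
"
python3 -m pendant '[[0.11,0.132,0,0,0,0,0.3],[0.11,0.132,0,0,0,0,0.3],[0.08,0.09,0,0,0,0.035,0.3],[0,0,0,0,0,0.035,0.3],[0,0,0,0,0,0.035,0.3],[0,0,0,0,0,0,0.3]]' 40
python3 -c "
from h import *
go([.487,-.0955,.1])"
```

```text
206 [np.int64(61), np.int64(63), np.int64(73), np.int64(83), np.int64(97), np.int64(111), np.int64(104), np.int64(94), np.int64(84), np.int64(70), np.int64(51), np.int64(52), np.int64(54), np.int64(56), np.int64(61), np.int64(72), np.int64(79), np.int64(82), np.int64(86), np.int64(119), np.int64(144), np.int64(143), np.int64(117), np.int64(88), np.int64(93), np.int64(111), np.int64(149), np.int64(146), np.int64(144), np.int64(143), np.int64(149), np.int64(139), np.int64(92), np.int64(91), np.int64(89), np.int64(137), np.int64(173), np.int64(172), np.int64(172), np.int64(172)]
212 [np.int64(93), np.int64(98), np.int64(96), np.int64(93), np.int64(98), np.int64(105), np.int64(108), np.int64(119), np.int64(117), np.int64(93), np.int64(93), np.int64(94), np.int64(93), np.int64(92), np.int64(92), np.int64(91), np.int64(112), np.int64(142), np.int64(157), np.int64(168), np.int64(174), np.int64(174), np.int64(165), np.int64(157), np.int64(137), np.int64(109), np.int64(94), np.int64(94), np.int64(91), np.int64(92), np.int64(92), np.int64(94), np.int64(93), np.int64(91), np.int64(120), np.int6
[... 3954 characters left out ...]
(93), np.int64(88), np.int64(135), np.int64(177), np.int64(175), np.int64(175), np.int64(176), np.int64(177), np.int64(178), np.int64(177), np.int64(177), np.int64(177), np.int64(177)]
[ 0.44197498 -0.09092433  0.0445    ]
[ 0.53832396 -0.10175942  0.0445    ]
[ 0.49571649 -0.09608594  0.0445    ]
[ 0.59629462 -0.10462778  0.0445    ]
[ 0.40394513 -0.08997332  0.0445    ]
time: 4.95
ee_pos: [0.4904, -0.0893, 0.1764]
tcp_rot: [179.4, 0.4, -95.2]
wrist_force: [-0.1, -0.2, 0.1]
opening: 0.0599
t 4.95 pos [ 0.4904 -0.0893  0.1764] rpy [179.43   0.44 -95.18] tot units [0.0284 0.0082 0.3056] rows>= 2 each [0.0142 0.0041 0.1528] F [-0.1 -0.2  0.1] open 0.0599 q [-10.5  -2.2  -3.4  89.5   0.4 174.6]
```

```bash

python3 -m pendant '[[0.014,0.004,0.1,0,0,0,0.3],[0.014,0.004,0.1,0,0,0,0.3],[0,0,0.08,0,0,0,0.3],[0,0,0,0,0,0,0.3]]' 40
python3 -c "
from h import *
go([.487,-.0955,.035])"
```

```text
time: 5.35
ee_pos: [0.4865, -0.096, 0.1019]
tcp_rot: [179.4, 0.5, -94.5]
wrist_force: [0.4, 0.1, 0.1]
opening: 0.0597
t 5.35 pos [ 0.4865 -0.096   0.1019] rpy [179.36   0.45 -94.45] tot units [ 1.000e-04 -5.000e-03  2.676e-01] rows>= 2 each [ 1.000e-04 -2.500e-03  1.338e-01] F [0.4 0.1 0.1] open 0.0597 q [-11.4  -2.3 -11.6  81.4   0.4 173.1]
```

```bash

python3 -m pendant '[[0,0,0.08,0,0,0.002,0.3],[0,0,0.08,0,0,0,0.3],[0,0,0.06,0,0,0,0.3],[0,0,0.02,0,0,0,0.3],[0,0,0.01,0,0,0,0.3],[0,0,0,0,0,0,0.3]]' 40
python3 -c "
from h import *
import cv2
go([.487,-.0955,.035])
a=bot.camera('scene')[:,:,::-1]; cv2.imwrite('pics/s3.png',cv2.resize(a[140:245,290:420],None,fx=5.5,fy=5.5,interpolation=cv2.INTER_CUBIC))"
```

```text
time: 5.95
ee_pos: [0.4872, -0.0953, 0.0401]
tcp_rot: [179.5, 0.4, -94.2]
wrist_force: [-0.3, 0.3, 0.2]
opening: 0.06
t 5.95 pos [ 0.4872 -0.0953  0.0401] rpy [179.48   0.44 -94.25] tot units [0.001  0.0005 0.0203] rows>= 1 each [0.001  0.0005 0.0203] F [-0.3  0.3  0.2] open 0.06 q [-11.3  -1.  -17.3  74.3   0.4 173. ]
```

View pics/s3.png

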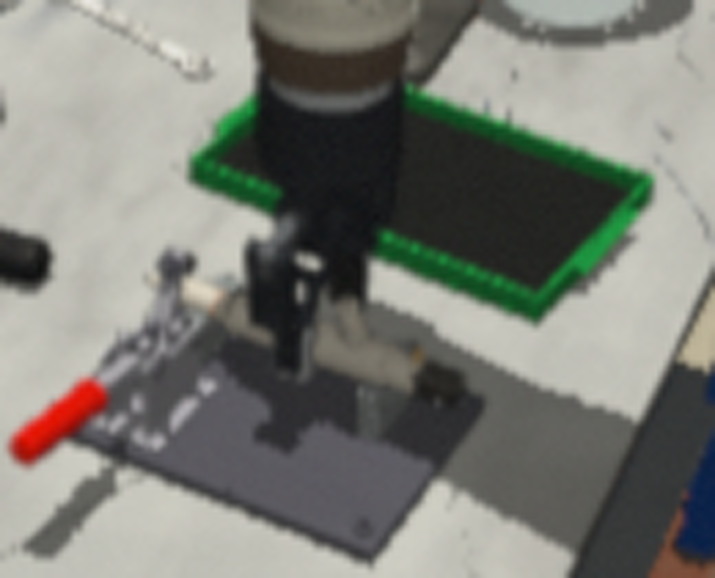

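The handle now points down-left (58,420), the clamp is fully open, and the fingers straddle the body. I go down 5 mm more and close.

```bash

python3 -m pendant '[[0,0,0.02,0,0,0.004,0.3],[0,0,0.003,0,0,0,0.3],[0,0,0.001,0,0,0,1],[0,0,0.001,0,0,0,1],[0,0,0.001,0,0,0,1],[0,0,0.001,0,0,0,1],[0,0,0,0,0,0,1],[0,0,0,0,0,0,1]]' 60
python3 -c "
from h import *
go([.487,-.0955,.035])"
```

```text
time: 6.8
ee_pos: [0.4887, -0.0955, 0.0359]
tcp_rot: [179.7, 0.4, -95.0]
wrist_force: [0.1, 0.5, 1.9]
opening: 0.0232
t 6.8 pos [ 0.4887 -0.0955  0.0359] rpy [179.72   0.42 -95.02] tot units [0.0006 0.0066 0.0037] rows>= 1 each [0.0006 0.0066 0.0037] F [0.1 0.5 1.9] open 0.0232 q [-11.3  -0.9 -17.7  73.6   0.4 173.7]
```

```bash

python3 -m pendant '[[0,0,-0.04,0,0,0,1],[0,0,-0.06,0,0,0,1],[0,0,-0.08,0,0,0,1],[0,0,-0.08,0,0,0,1],[0,0,-0.08,0,0,0,1],[0,0,-0.06,0,0,0,1],[0,0,0,0,0,0,1],[0,0,0,0,0,0,1]]' 60
python3 -c "
from h import *
import cv2
go([.517,-.305,.13])
a=bot.camera('scene')[:,:,::-1]; cv2.imwrite('pics/s4.png',cv2.resize(a[120:245,270:430],None,fx=4.5,fy=4.5,interpolation=cv2.INTER_CUBIC))"
```

```text
time: 7.6
ee_pos: [0.4869, -0.0961, 0.1415]
tcp_rot: [179.4, 0.4, -95.0]
wrist_force: [-0.5, 0.3, -6.4]
opening: 0.0233
t 7.6 pos [ 0.4869 -0.0961  0.1415] rpy [179.38   0.43 -95.02] tot units [ 0.8223 -0.1933  0.0376] rows>= 5 each [ 0.1645 -0.0387  0.0075] F [-0.5  0.3 -6.4] open 0.0233 q [-11.4  -2.6  -7.5  85.7   0.4 173.6]
```

View pics/s4.png

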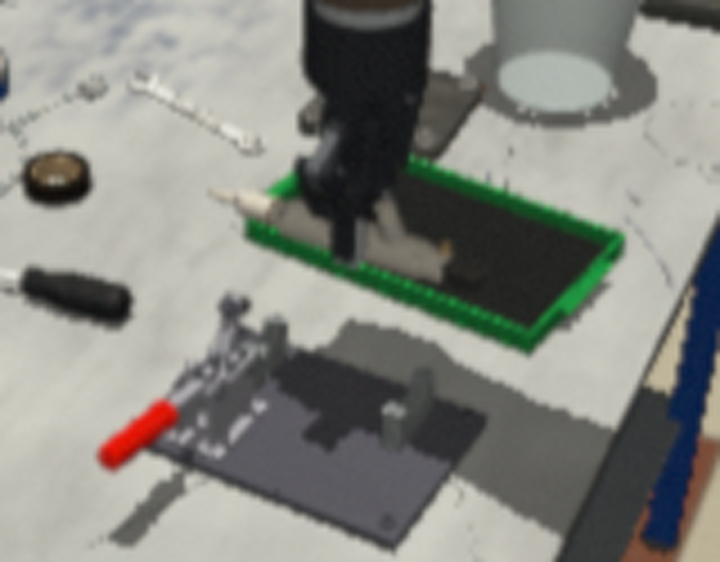

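The injector is held level at about (330,235), the saddles are empty, and the handle stays open. Now I carry it over the green tray.

```bash

python3 -m pendant '[[0.06,0,0,0,0,0,1],[0.12,0,0,0,0,0.008,1],[0.15,0,0,0,0,0.008,1],[0.15,0,0,0,0,0.008,1],[0.15,0,0,0,0,0.008,1],[0.09,0,0,0,0,0,1],[0.04,0,0,0,0,0,1],[0,0,0,0,0,0,1]]' 60
python3 -c "
from h import *
go([.4945,-.301,.07])"
```

```text
time: 8.45
ee_pos: [0.456, -0.2936, 0.132]
tcp_rot: [178.7, 0.5, -100.9]
wrist_force: [0.1, 0.0, -5.6]
opening: 0.0232
t 8.45 pos [ 0.456  -0.2936  0.132 ] rpy [ 178.73    0.48 -100.92] tot units [ 0.0021 -0.1625  0.2446] rows>= 2 each [ 0.001  -0.0812  0.1223] F [ 0.1  0.  -5.6] open 0.0232 q [-32.8   4.5  -1.5  85.4  -0.  158.2]
```

```bash

python3 -m pendant '[[0,-0.06,0,0.003,0,0,1],[0,-0.06,0.01,0.003,0,0,1],[0,-0.04,0.06,0,0,-0.001,1],[0,0,0.06,0,0,-0.001,1],[0,0,0.06,0,0,0,1],[0,0,0,0,0,0,1]]' 60
python3 -c "
from h import *
import cv2
go([.4945,-.301,.012])
for n,s in (('scene',(slice(120,245),slice(270,430))),('top',(slice(170,290),slice(325,485)))):
    a=bot.camera(n)[:,:,::-1]; cv2.imwrite('pics/%s5.png'%n,cv2.resize(a[s],None,fx=4.5,fy=4.5,interpolation=cv2.INTER_CUBIC))"
```

```text
time: 9.05
ee_pos: [0.5007, -0.2973, 0.0775]
tcp_rot: [179.8, 0.6, -100.2]
wrist_force: [-0.8, -0.5, -6.5]
opening: 0.0232
t 9.05 pos [ 0.5007 -0.2973  0.0775] rpy [ 179.77    0.61 -100.21] tot units [0.0218 0.0206 0.2619] rows>= 2 each [0.0109 0.0103 0.131 ] F [-0.8 -0.5 -6.5] open 0.0232 q [-30.9   9.6  -1.9  79.    0.5 159.3]
```

View pics/scene5.png

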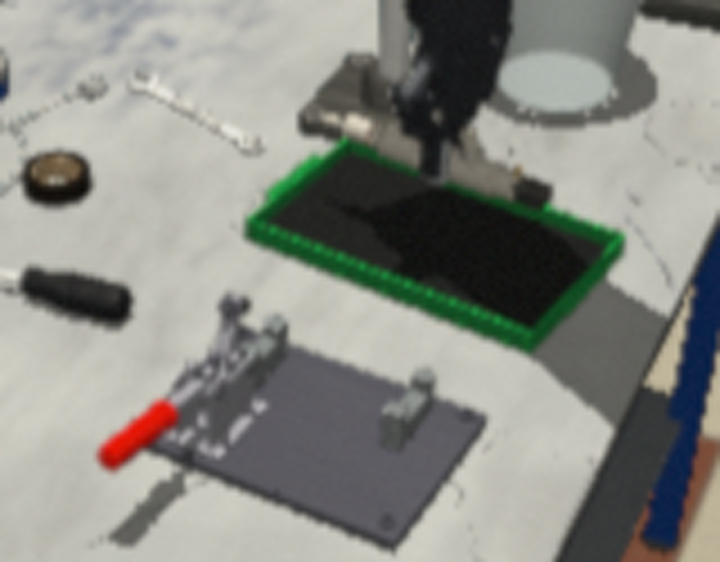

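View pics/top5.png

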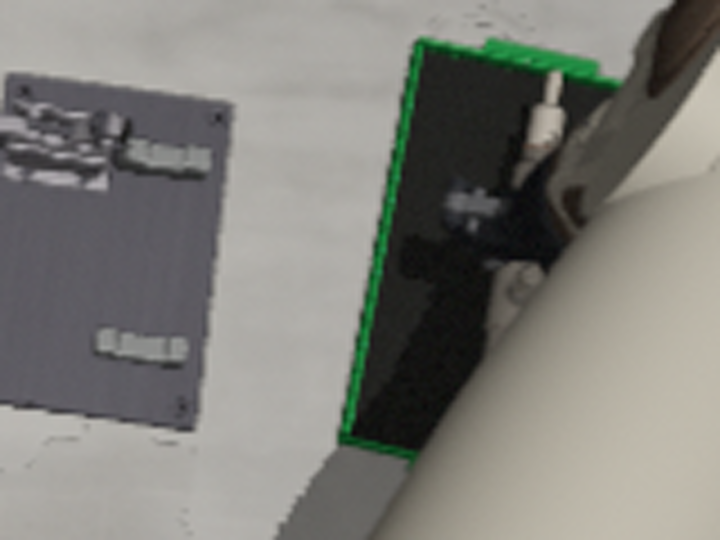

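The injector hangs over the green tray, parallel to its long side, with the inlet up. I lower it.

```bash

python3 -m pendant '[[0.011,0.01,0.06,0,0,0.001,1],[0.011,0.01,0.06,0,0,0.001,1],[0,0,0.06,0,0,0,1],[0,0,0.04,0,0,0,1],[0,0,0,0,0,0,1]]' 60
python3 -c "
from h import *
print(px('top',325+556/4.5,170+72/4.5,.0865))
go([.4945,-.301,.0105])"
```

```text
time: 9.65
ee_pos: [0.4954, -0.3026, 0.0216]
tcp_rot: [-180.0, 0.5, -100.6]
wrist_force: [-0.2, -0.4, -7.4]
opening: 0.0232
[ 0.60620215 -0.31870275  0.0865    ]
t 9.65 pos [ 0.4954 -0.3026  0.0216] rpy [-179.96    0.49 -100.61] tot units [-0.0053  0.0048  0.0445] rows>= 1 each [-0.0053  0.0048  0.0445] F [-0.2 -0.4 -7.4] open 0.0232 q [-31.6  10.4  -7.1  72.6   0.5 159. ]
```

```bash

python3 -m pendant '[[-0.005,0.004,0.015,-0.001,0,0,1],[0,0,0.012,0,0,0,1],[0,0,0.01,0,0,0,1],[0,0,0,0,0,0,1]]' 60
python3 -c "
from h import *
go([.4945,-.301,.0105])"
```

```text
time: 10.05
ee_pos: [0.495, -0.3015, 0.0127]
tcp_rot: [179.9, 0.5, -100.6]
wrist_force: [-0.4, -0.9, -6.1]
opening: 0.0232
t 10.05 pos [ 0.495  -0.3015  0.0127] rpy [ 179.93    0.45 -100.63] tot units [-0.0017  0.0022  0.0089] rows>= 1 each [-0.0017  0.0022  0.0089] F [-0.4 -0.9 -6.1] open 0.0232 q [-31.5  10.7  -7.9  71.7   0.4 159.1]
```

```bash

python3 -m pendant '[[0,0,0.006,-0.001,0,0,1],[0,0,0.005,0,0,0,1],[0,0,0,0,0,0,1]]' 60
python3 -m pendant '[[0,0,0.004,0,0,0,1],[0,0,0,0,0,0,1]]' 60

```

```text
time: 10.35
ee_pos: [0.4955, -0.3018, 0.0106]
tcp_rot: [179.8, 0.4, -100.6]
wrist_force: [-0.1, 0.3, -6.5]
opening: 0.0231
time: 10.55
ee_pos: [0.4958, -0.3019, 0.0102]
tcp_rot: [179.9, 0.4, -100.6]
wrist_force: [-0.0, 1.2, -6.2]
opening: 0.023
```

```bash

python3 -m pendant '[[0,0,0.006,0,0,0,1],[0,0,0,0,0,0,1]]' 60
python3 -m pendant '[[0,0,0.006,0,0,0,1],[0,0,0,0,0,0,1]]' 60

```

```text
time: 10.75
ee_pos: [0.496, -0.3021, 0.0104]
tcp_rot: [179.9, 0.4, -100.6]
wrist_force: [0.7, -0.2, -5.8]
opening: 0.0232
time: 10.95
ee_pos: [0.4963, -0.3022, 0.0102]
tcp_rot: [180.0, 0.4, -100.6]
wrist_force: [-0.9, 1.2, -5.9]
opening: 0.0229
```

```bash

python3 -m pendant '[[0,0,0.014,0,0,0,1]]' 60
python3 -m pendant '[[0,0,0.012,0,0,0,1]]' 60

```

```text
time: 11.05
ee_pos: [0.4965, -0.3024, 0.0098]
tcp_rot: [-179.9, 0.3, -100.6]
wrist_force: [-19.3, 12.0, 48.8]
opening: 0.0229
time: 11.15
ee_pos: [0.4965, -0.3023, 0.0099]
tcp_rot: [-179.8, 0.3, -100.6]
wrist_force: [-13.6, 7.2, 23.3]
opening: 0.0231
```

Contact at TCP z≈0.010, as predicted (0.0099). I ease off and release.

```bash

python3 -m pendant '[[0,0,-0.001,0,0,0,1],[0,0,0,0,0,0,1]]' 60
python3 -m pendant '[[0,0,0,0,0,0,0.65],[0,0,0,0,0,0,0.5],[0,0,0,0,0,0,0.4],[0,0,0,0,0,0,0.4]]' 20

```

```text
time: 11.35
ee_pos: [0.4967, -0.3025, 0.0108]
tcp_rot: [-179.8, 0.3, -100.6]
wrist_force: [0.0, 0.5, -7.0]
opening: 0.0227
time: 11.75
ee_pos: [0.4978, -0.3031, 0.011]
tcp_rot: [-179.6, 0.2, -100.6]
wrist_force: [0.3, 0.3, -0.3]
opening: 0.0511
```

Released, with the wrist force at zero. I retreat straight up, then clear of the view.

```bash

python3 -m pendant '[[0,0,-0.04,0,0,0,0.4],[0,0,-0.1,0,0,0,0.4],[0,0,-0.15,0,0,0,0.4],[0,0,-0.15,0,0,0,0.4],[0,0,-0.15,0,0,0,0.4],[0,0,-0.1,0,0,0,0.4],[0,0,0,0,0,0,0.4]]' 20
python3 -m pendant '[[0,0.1,0,0,0,0,0.4],[0,0.15,0,0,0,0,0.4],[0,0.15,0,0,0,0,0.4],[0,0.15,0,0,0,0,0.4],[0,0.1,0,0,0,0,0.4],[0,0,0,0,0,0,0.4]]' 20
python3 -c "
from h import *
import cv2
for n,s in (('scene',(slice(120,245),slice(270,430))),('top',(slice(170,290),slice(325,485)))):
    a=bot.camera(n)[:,:,::-1]; cv2.imwrite('pics/%s6.png'%n,cv2.resize(a[s],None,fx=4.5,fy=4.5,interpolation=cv2.INTER_CUBIC))"
```

```text
time: 12.45
ee_pos: [0.4958, -0.3031, 0.1939]
tcp_rot: [-179.6, 0.2, -100.6]
wrist_force: [0.2, -0.2, -0.3]
opening: 0.0511
time: 13.05
ee_pos: [0.3311, -0.2715, 0.1919]
tcp_rot: [-179.5, 0.2, -100.5]
wrist_force: [0.4, -0.2, 0.7]
opening: 0.0512
```

View pics/scene6.png

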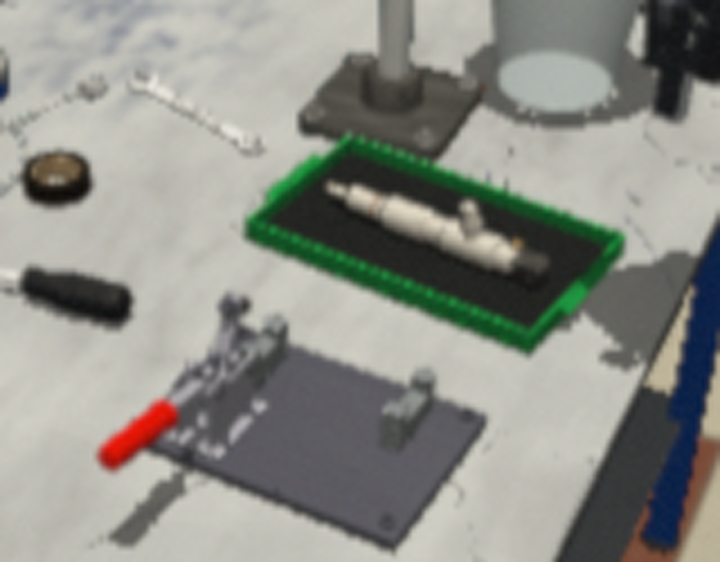

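View pics/top6.png

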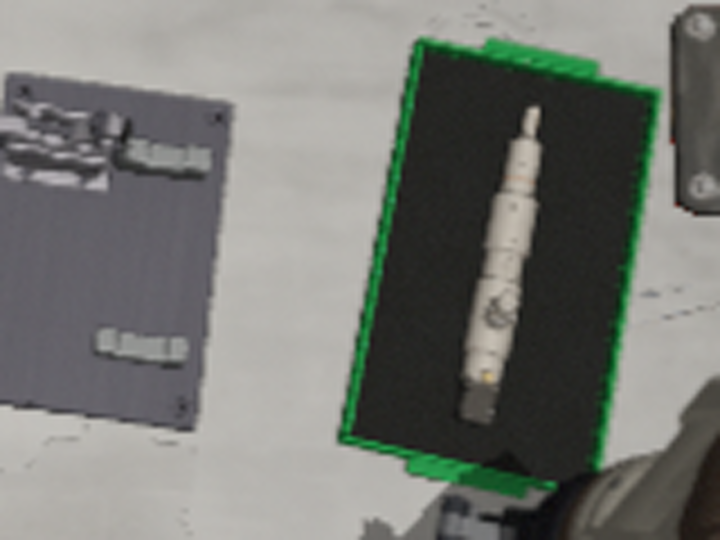

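The injector lies lengthwise in the green tray (top view (533,108) to (477,420)) with its inlet up, and the clamp is open. A numeric check before I hand in:

```bash
python3 -c "
from h import *
C0=np.array([.5003,-.0975]);y=np.array([-.9965,.084]);x=np.array([.084,.9965])
for nm,a in(('open1.6',np.pi/2-.18),('1.4',np.pi/2-.38)):
    for r in(.085-.033,.108):
        p=C0-.055*y+(.080+r*np.sin(a))*x; q=proj('scene',[*p,.058+r*np.cos(a)]); print(nm,r,(q-[270,120])*4.5)
n=px('top',325+533/4.5,170+104/4.5,.018);c=px('top',325+477/4.5,170+420/4.5,.018);s=px('top',325+500/4.5,170+314/4.5,.054)
print(n,c,(n+c)/2,np.degrees(np.arctan2(*(n-c)[1::-1])),'inlet',s, 'axis offset',np.cross((n-c)[:2]/np.linalg.norm(n-c),(s-c)[:2]))
s2=px('scene',270+470/4.5,120+206/4.5,.054);print(s2)
"; python3 -m pendant '[[0,0,0,0,0,0,0.4],[0,0,0,0,0,0,0.4]]'
```

```text
open1.6 0.052000000000000005 [157.22157228 418.74259056]
open1.6 0.108 [107.80263943 458.5051956 ]
1.4 0.052000000000000005 [159.1068204  404.20929709]
1.4 0.108 [111.45049221 427.32793974]
[ 0.60365554 -0.32412038  0.018     ] [ 0.41275252 -0.29076157  0.018     ] [ 0.50820403 -0.30744098  0.018     ] -9.911911269241477 inlet [ 0.47046526 -0.29501949  0.054     ] axis offset 0.005739952739174561
[ 0.47413473 -0.29476148  0.054     ]
time: 13.35
ee_pos: [0.3344, -0.2724, 0.1913]
tcp_rot: [-179.5, 0.2, -100.5]
wrist_force: [1.0, -0.7, 0.3]
opening: 0.0512<string>:8: DeprecationWarning: Arrays of 2-dimensional vectors are deprecated. Use arrays of 3-dimensional vectors instead. (deprecated in NumPy 2.0)
```

The handle pixel (about (108,458)) matches the 1.6 rad model. The inlet sits 5.7 mm off the axis, against 2.6 mm in the fixture, so I'll look closer for any roll.

```bash
python3 -c "
from h import *
import cv2
a=bot.camera('top')[:,:,::-1]; b=cv2.imread('pics/top0.png')
k=dict(fx=10,fy=10,interpolation=cv2.INTER_CUBIC)
A=cv2.resize(a[218:268,420:458],None,**k);B=cv2.resize(b[213:263,342:380],None,**k)
cv2.imwrite('pics/cmp.png',np.hstack([B,A]))"
```

```text
(no output)
```

View pics/cmp.png

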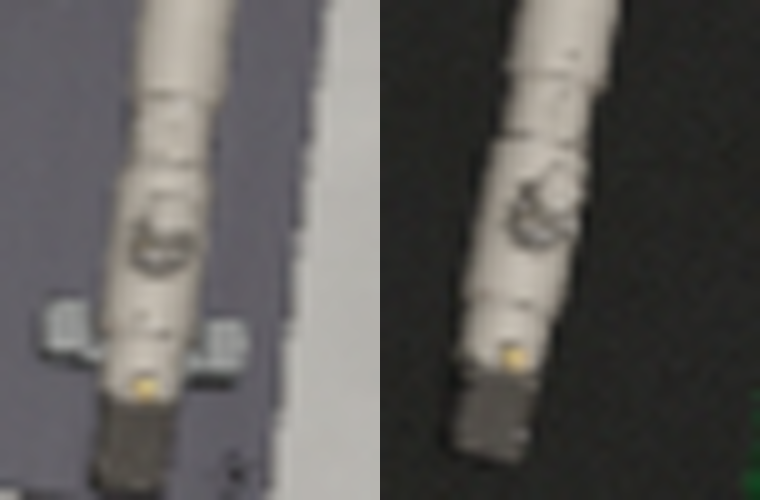

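```bash
python3 -W ignore -c "
from h import *
def off(n,c,s): d=(n-c)[:2];d/=np.linalg.norm(d);return np.cross(d,(s-c)[:2]),d@(s-c)[:2]
n=px('top',325+533/4.5,170+104/4.5,.018);c=px('top',325+477/4.5,170+420/4.5,.018)
print(off(n,c,px('top',437.2,236.7,.054)))
n=px('top',*tz(258,86),.044);c=px('top',*tz(222,405),.044)
print(off(n,c,px('top',359.5,234.2,.08)))
bot.job_done()"
```

```text
(array(0.00437567), np.float64(0.06606205940045556))
(array(-0.00072647), np.float64(0.06660455543123688))
the job is handed in; nothing more can be done
```

I opened the clamp fully, lifted the injector out of the fixture and laid it in the green tray, then handed the job in at about 13.5 s of the 51 s allowed. I got no verdict back.

**Clamp:** I pushed the red handle over, away from the injector. In the last pictures it lies where the 1.6 rad open stop predicts, and it stayed open during the rest of the job.

**Injector:** It lies lengthwise inside the tray walls, with its centre about 4 mm from the tray centre. Its axis is at -9.9°, against about -10.6° for the tray. It was set down until it touched the floor, at the height I predicted, and the inlet stub faces up.

**Robot:** It stands clear, with the wrist force near zero.

**Checks that were less clean:**
- **Roll:** the inlet top measures about 4 mm off the injector's axis in the tray, against about -1 mm in the fixture. That may be a roll of up to about 8° or pixel error. I judged it upright from the pictures and did not correct it.
- **Contact force:** the final touch-down briefly read about 49 N vertically at the wrist, below the 120 N limit. It went through the held injector, not the arm or gripper body.

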